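# Weigh the pail of brass fittings

### The job

The pail of brass elbows has to be weighed on the counting scale. Where the pail stands, raise its folded-down wire bail upright, then pick the pail up by the bail's black grip, carry it over and set it down gently, without dropping it, in the middle of the scale's steel weighing plate, and let go. Leave the other pail, with the white fittings, alone.

Things in the scene. Friction and masses are not known exactly. Their poses are not given: they have to be found in the camera images.
- brass_pail: Small galvanised round pail, filled with brass (yellow metal) pipe elbows, about 0.6 kg, standing loose on the bench. 107 mm across the rim, 86 mm across the foot, 92 mm high. Origin: centre of its underside; z up. Its wire bail is hinged on two rivets at the pail's left and right (at y = +-57 mm, x = 0, z = 78 mm in its frame) and lies folded out over the +x side of the pail. It looks the same as the other pail except for its contents.
- brass_bail (a joint): Hinge of the brass pail's bail, rad: 0 = bail level, sticking out to the pail's +x; pi/2 = upright above the pail; it starts between -0.2 (its lower stop, a little below level) and 0.15. The hinge line is the pail's y axis at z = 78 mm. The rivets are slightly stiff (about 0.03 N m), so the bail stays where it is left.
- brass_grip (a point): Centre of the black grip tube in the middle of the brass pail's bail: 14 mm in diameter, 56 mm long, parallel to the pail's y axis, 105 mm from the hinge line. Folded down, about 42 mm lie free between it and the pail's wall. The tube spins on the 5 mm wire, so fingers that pinch it along the pail's x direction can keep pointing down while the bail swings up.
- weigh_plate (a point): Centre of the top face of the counting scale's flat steel weighing plate, 190 x 190 mm, 62 mm above the bench; z up, -x towards the scale's display and keys, which lie lower than the plate. The scale is fixed and its plate does not give.
- white_pail: The other pail, same shape and size with the same sort of folded-down bail, but filled with white plastic elbows. Origin: centre of its underside. To be left alone.

How it is judged:
On the way, in this order (a step that is already met when the one before it is completed fails the run):
1. the bail is raised upright (within 20 degrees) while the brass pail still stands on the bench, within 40 mm of its starting place (value of joint brass_bail between 1.22 and 1.92 rad and distance of brass_pail from where it was at the start of the episode below 0.04 m and height (world z) of brass_pail below 0.01 m and angle between brass_pail's own z axis and vertical below 0.2 rad), for 0.1 s.
2. the brass pail hangs clear of the bench, 30 mm or more, carried by the bail's grip (grasp point within 50 mm of it) (height (world z) of brass_pail above 0.03 m and angle between brass_pail's own z axis and vertical below 0.45 rad and distance between the grasp point and brass_grip below 0.05 m and contact force between the fingers and brass_pail above 0.5 N), for 0.2 s.
At the end, for the whole second after the job is handed in: The brass pail stands upright and at rest on the weighing plate (foot within 5 mm of the plate's height, tilt under 6 degrees), its centre within 35 mm of the plate's centre, released. The bail may stand or lie (horizontal distance between brass_pail and weigh_plate below 0.035 m and z of brass_pail in the frame of weigh_plate between -0.005 and 0.005 m and angle between brass_pail's own z axis and vertical below 0.1 rad and linear speed of brass_pail below 0.02 m/s); the robot touches nothing.
It fails at once if the pail of white fittings is moved more than 30 mm or tipped more than 15 degrees (distance of white_pail from where it was at the start of the episode above 0.03 m or angle between white_pail's own z axis and vertical above 0.26 rad).
It fails at once if the brass pail is dropped (moves faster than 0.6 m/s while the fingers do not hold it) (linear speed of brass_pail above 0.6 m/s and not (contact force between the fingers and brass_pail above 0.1 N)).
It fails at once if the brass pail is tipped more than 45 degrees (angle between brass_pail's own z axis and vertical above 0.785 rad).
It also fails if it takes over 53 s, if anything falls off the work surface, if the arm or the gripper's body presses on something with over 40 N, if the wrist force passes 120 N, or if a joint passes its speed limit or range.

### The arm

A 6-joint arm with a two-finger parallel gripper is mounted at the origin on the work surface. World frame = base frame: x ahead of the robot, y to its left, z up, the work surface at z = 0. Lengths are in m, angles in rad, forces in N, time in s.
With the tool pointing down it reaches from about 0.375 to 0.9 m from the base axis. Payload 3.1 kg.
Tool frame: the origin (TCP) lies at the very end of the fingers, on their centre line; the grasp point (between the pads) lies 19 mm behind it (hold_point_z is the distance from the TCP to the grasp point, in m); z points along the fingers, x is the direction in which the jaws open and shut, and the axes are right-handed (so a half turn about z gives the same grasp; the last joint's range is limited). The gripper opens to 87 mm and grips with 3 to 60 N. Pads are 19 mm wide; open, the fingers measure 117 mm over their backs; the gripper's body (75 mm by 190 mm) begins 51 mm behind the grasp point.
Start: joints at [1.153, 0.527, 1.433, -0, 1.181, -0.178], TCP at [0.148, 0.607, 0.223] pointing down, gripper open.
Joint ranges: [-3.08, 3.08], [-0.75, 2.2], [0.22, 2.44], [-1.43, 4.57], [0, 2.65], [-2.85, 2.85]. Speed limits (rad/s): [2.79, 2.79, 3.14, 3.14, 3.14, 3.14].

### API

Orientations are given as a unit quaternion [x, y, z, w].
In Python, from rig import * gives the robot as it stands.
- The arm moves only by the tool carry_out, never from a script. Its argument "deltas" is a list of rows, each a list of 7 numbers: the closure, from -1 (fully open) to 1 (shut), then the shift along the tool's x, y, z in units of 25 mm (1.0 is 25 mm), then the turn, a rotation vector about the tool's x, y, z in degrees. In form: [[jaw, x, y, z, rx, ry, rz], ...]. A call has 1 to 8 rows; each row is the pose to reach, as a shift and turn from the pose commanded when the call began, along the tool's axes at that moment; what a row does not reach only later rows make up. A row lasts 1/10 s, in which the tool goes at most 50 mm and 8.59 degrees, less where a joint would pass 70% of its speed; a pose out of reach is approached as far as the arm can. A call with a gripper value outside its range is refused whole. The fingers move at their own pace and stop on an object; "force" is the grip in N (left out, the last holds). Time passes only in rows, so rows that repeat a pose let the fingers close. It gives the time, the measured TCP pose, the force and the opening at its end, in the units of the state.
- get_obs(): the state, without advancing time (a new reading comes with each control period).
- camera(name): name is "side" or "top" or "wrist"; returns (picture, depth): 420x560x3 uint8, red, green, blue; 420x560 float32, m along the optical axis (not along the pixel's ray), 0 where there is no reading.
- camera_info(name): a dict with "mtx" (3x3 intrinsics, pixels), "origin" and "rotation" of the camera in the world. Camera axes: x right, y down, z forward; pixel columns grow to the right and rows downward; lengths in m; the calibration is good to about 2 mm. A picture is of the moment at which its call begins: read the wrist's pose just before it. camera_info takes no time and is no camera call; for the wrist camera it gives the pose at the moment of the call.
- hand_in(): hands the job in, once; it reports no verdict.
Trained networks look in the newest picture that a camera, given by its name, has taken for a name from the list of things; names that differ only in an ending like _2 or _b are one class to them, and where a whole thing is asked for, a point or a joint stands for the part that bears it (a point fixed in the world has none). Each returns a list of dicts, best first, with "score" (0 to 1); they miss things now and then, are a little off and sometimes report something else, mostly with a low value. They report only what shows in the picture. A call takes as long as a camera call.
- spot_in(camera, target): "pixel" ([row, column] in pixels, amid what is visible of it).
The state is a dict: "time": time; "q": joint angles; "joint_velocities": joint speeds; "joint_torque": joint torques, N m; "position": TCP position; "tool_rot": TCP orientation; "ft_force": force on the tool from outside, world axes, zero at the start; "moment": the same for the moment, N m; "grip_width": finger opening in m.
Only numpy, scipy, OpenCV 4.12 (cv2) and the standard library are available. Lean on these libraries where they do the work, as an engineer would, in place of code of your own. Each camera call takes 0.05 s, during which the arm holds its last target.

## Working session

There is one attempt and no reset: what is moved stays moved. The work goes in short steps, Python scripts to look and compute and a tool call to move; the robot and the scene stay as the last step left them, time stands still between calls to the robot, and variables do not carry over. Pictures are saved under pics/ and viewed, and the job is handed in when it is done.

Besides the shell and the picture viewer there is one more tool, called as name([rows], argument=value, ...), one row to a line, values as JSON. carry_out: Moves the arm, as the interface text tells. Its arguments: {"type":"object","properties":{"deltas":{"type":"array"},"force":{"type":"number"}},"required":["deltas"]}

```bash
ls; mkdir -p pics
cat > h.py <<'E'
from rig import *
import numpy as np, cv2
def snap(n,f):
    p,d=camera(n); i=camera_info(n); cv2.imwrite('pics/'+f,p[:,:,::-1]); np.savez('/tmp/'+n,p=p,d=d,m=i['mtx'],o=i['origin'],r=i['rotation']); return p,d,i
def world(d,i):
    K=np.array(i['mtx']);h,w=d.shape
    v,u=np.mgrid[:h,:w]
    c=np.stack([(u-K[0,2])/K[0,0]*d,(v-K[1,2])/K[1,1]*d,d],-1)
    return c@np.array(i['rotation']).T+np.array(i['origin'])
E
python3 - <<'E'
from h import *
o=get_obs(); print(o)
for n in ['top','side']:
    p,d,i=snap(n,n+'1.png'); W=world(d,i)
    print(n,i['origin'])
    for t in ['brass_pail','brass_grip','weigh_plate','white_pail']:
        for r in spot_in(n,t)[:3]:
            a,b=map(int,map(round,r['pixel'])); print(t,r,W[a,b].round(3))
E
```

```text
pics
{'time': 0.0, 'q': array([ 1.15352744e+00,  5.28476288e-01,  1.43390925e+00, -1.12864523e-05,
        1.18135522e+00, -1.78458260e-01]), 'joint_velocities': array([-0.00085348, -0.0002922 , -0.00075959,  0.00048843,  0.00064591,
        0.00099343]), 'joint_torque': array([ 8.19181842e-04, -4.40046608e+01, -1.76593727e+01,  6.35140669e-02,
        5.82178950e-02, -1.37995485e-04]), 'position': array([0.14749202, 0.60660008, 0.22156319]), 'tool_rot': array([ 7.86301969e-01,  6.17841452e-01, -9.46469573e-04,  5.07748810e-04]), 'ft_force': array([-0.32536125,  0.01007718,  1.28613595]), 'moment': array([-0.04264077, -0.02930705,  0.01411565]), 'grip_width': 0.08725546337031502}Traceback (most recent call last):
  File "<stdin>", line 4, in <module>
  File "h.py", line 9, in world
    return c@np.array(i['rotation']).T+np.array(i['origin'])
           ~^~~~~~~~~~~~~~~~~~~~~~~~~~
ValueError: matmul: Input operand 1 has a mismatch in its core dimension 0, with gufunc signature (n?,k),(k,m?)->(n?,m?) (size 4 is different from 3)
```

Rotation is a quaternion.

```bash
sed -i "s/np.array(i\['rotation'\]).T/R.from_quat(i['rotation']).as_matrix().T/; 1a from scipy.spatial.transform import Rotation as R" h.py
python3 - <<'E'
from h import *
for n in ['top','side']:
    p,d,i=snap(n,n+'1.png'); W=world(d,i)
    print(n,i['origin'],i['rotation'])
    for t in ['brass_pail','brass_grip','weigh_plate','white_pail']:
        for r in spot_in(n,t)[:3]:
            a,b=map(int,map(round,r['pixel'])); print(t,r,W[a,b].round(3))
E
```

```text
top [0.32028718 0.01546336 1.03287925] [-0.69946767  0.70783024 -0.06989222  0.06954431]
brass_grip {'pixel': [187.2, 310.8], 'score': 0.75} [ 0.565 -0.074  0.083]
brass_grip {'pixel': [211.7, 390.6], 'score': 0.51} [ 0.499 -0.278  0.073]
weigh_plate {'pixel': [204.8, 154.6], 'score': 0.83} [0.527 0.333 0.062]
weigh_plate {'pixel': [223.6, 306.6], 'score': 0.31} [ 0.471 -0.062  0.072]
white_pail {'pixel': [212.8, 388.9], 'score': 0.77} [ 0.496 -0.272  0.076]
side [0.3625818  0.60803358 0.83494283] [-0.14428236  0.93193423 -0.32941836  0.0465268 ]
brass_pail {'pixel': [192.7, 316.2], 'score': 0.76} [ 0.474 -0.057  0.066]
brass_grip {'pixel': [175.7, 280.7], 'score': 0.72} [ 0.573 -0.071  0.083]
weigh_plate {'pixel': [341.8, 238.1], 'score': 0.87} [0.525 0.362 0.06 ]
white_pail {'pixel': [138.0, 324.5], 'score': 0.77} [ 0.503 -0.258  0.075]
```

View pics/top1.png

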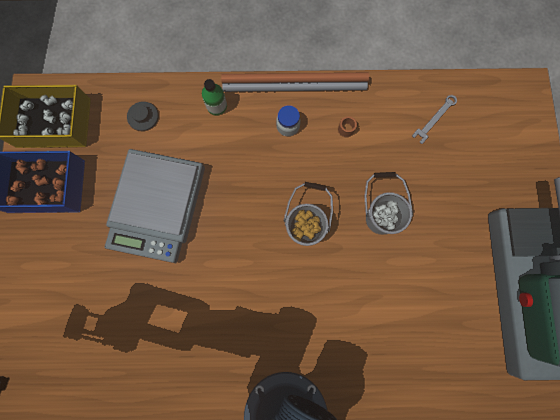

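View pics/side1.png

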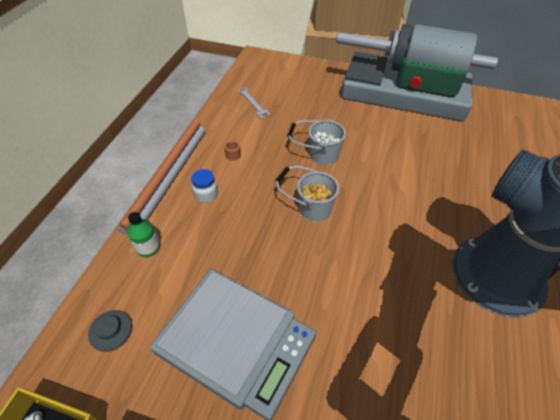

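The top view shows the brass pail at about (row 224, col 307) with its grip at (186, 318). The white pail is at (212, 389), and the plate spans roughly cols 112-202 and rows 150-236. Next I'll fit these precisely.

Run:
```python
from h import *
from scipy.optimize import least_squares
for n in ['top','side']:
    z=np.load(f'/tmp/{n}.npz'); p=z['p'].astype(int);d=z['d'];W=world(d,dict(mtx=z['m'],origin=z['o'],rotation=z['r']))
    def near(c,r): return np.hypot(W[...,0]-c[0],W[...,1]-c[1])<r
    # rim
    for nm,c in [('brass',(.47,-.06)),('white',(.497,-.268))]:
        m=near(c,.075)&(W[...,2]>.084)&(W[...,2]<.1)&(p.max(2)-p.min(2)<40)
        P=W[m]
        P=P[np.hypot(P[:,0]-c[0],P[:,1]-c[1])<.06]
        f=least_squares(lambda q:np.hypot(P[:,0]-q[0],P[:,1]-q[1])-q[2],[*c,.053],loss='soft_l1',f_scale=.003)
        print(n,nm,len(P),f.x.round(4),'z',np.median(P[:,2]))
    for nm,c in [('bgrip',(.57,-.073)),('wgrip',(.59,-.265))]:
        m=near(c,.05)&(W[...,2]>.04)&(p.max(2)<55); P=W[m]
        if len(P)<5: print(nm,len(P));continue
        u,s,v=np.linalg.svd(P[:,:2]-P[:,:2].mean(0)); t=(P[:,:2]-P[:,:2].mean(0))@v[0]
        print(n,nm,len(P),P.mean(0).round(4),np.median(P,0).round(4),'axis',v[0].round(3),'ext',np.ptp(t).round(3),'z',P[:,2].min().round(3),P[:,2].max().round(3), 'rows/cols',np.argwhere(m).mean(0))
    m=near((.53,.34),.17)&(abs(W[...,2]-.062)<.006)
    m=cv2.morphologyEx(m.astype(np.uint8),cv2.MORPH_OPEN,np.ones((3,3)))>0
    P=W[m]; r=cv2.minAreaRect((P[:,:2]*1000).astype(np.float32)); print(n,'plate',r,np.median(P[:,2]),P[:,:2].mean(0))
```

```text
top brass 329 [ 0.467  -0.0594  0.0502] z 0.09135829744646051
top white 333 [ 0.4937 -0.2704  0.05  ] z 0.09140614212776665
top bgrip 80 [ 0.569  -0.083   0.0818] [ 0.5684 -0.083   0.0818] axis [-0.207 -0.978] ext 0.054 z 0.076 0.087 rows/cols [185.6375 314.5375]
top wgrip 98 [ 0.5979 -0.2667  0.0782] [ 0.5981 -0.2672  0.0782] axis [-0.03  1.  ] ext 0.054 z 0.074 0.082 rows/cols [174.43877551 384.56122449]
top plate ((560.5714111328125, 339.4423522949219), (191.1865234375, 189.986328125), 77.69825744628906) 0.06171561825994687 [0.5583135  0.33906965]
side brass 337 [ 0.4719 -0.0558  0.05  ] z 0.0908611773118968
side white 265 [ 0.4989 -0.2676  0.05  ] z 0.09039653658104496
side bgrip 58 [ 0.5722 -0.0775  0.0812] [ 0.5718 -0.0739  0.0812] axis [0.198 0.98 ] ext 0.049 z 0.074 0.087 rows/cols [174.87931034 282.17241379]
side wgrip 32 [ 0.6024 -0.2623  0.0788] [ 0.6025 -0.2612  0.0785] axis [-0.019  1.   ] ext 0.051 z 0.076 0.082 rows/cols [129.25   291.3125]
side plate ((564.820068359375, 342.273193359375), (190.10711669921875, 190.4783935546875), 77.73734283447266) 0.06186421426034 [0.56220215 0.34974788]
```

carry_out([
  [-1,-1.4,1.4,0,0,0,5.5],
  [-1,-2.8,2.8,0,0,0,11],
  [-1,-4.2,4.3,0,0,0,16.5],
  [-1,-5.6,5.7,0,0,0,22],
  [-0.5,-7.1,7.2,0,0,0,27.5],
  [0,-8.5,8.6,0,0,0,33],
  [0.08,-9.9,10,0,0,0,38.5],
  [0.08,-11.3,11.5,0,0,0,44],
], force=20)

```text
time: 1.35
position: [0.3588, 0.2665, 0.2229]
tool_rot: [0.961, 0.277, 0.0, -0.0]
ft_force: [-0.2, 0.5, -0.4]
grip_width: 0.0628
```

```bash
cat > plan.py <<'E'
from h import *
def rel(pos,yaw,verbose=True):
    o=get_obs(); Rt=R.from_quat(o['tool_rot'])
    x=[np.cos(yaw),np.sin(yaw),0]; z=[0,0,-1]; y=np.cross(z,x)
    T=R.from_matrix(np.array([x,y,z]).T)
    dp=Rt.inv().apply(np.array(pos)-o['position'])/0.025
    rv=(Rt.inv()*T).as_rotvec(degrees=True)
    print('t',o['time'],'pos',o['position'].round(4),'delta',dp.round(2),'rot',rv.round(1),'w',o['grip_width'].round(4),'f',o['ft_force'].round(1))
E
python3 -c "
from plan import *
rel([.5705,-.081,.18],-.21)"
```

```text
Traceback (most recent call last):
  File "plan.py", line 8, in rel
    print('t',o['time'],'pos',o['position'].round(4),'delta',dp.round(2),'rot',rv.round(1),'w',o['grip_width'].round(4),'f',o['ft_force'].round(1))
                                                                                               ^^^^^^^^^^^^^^^^^^^^^
AttributeError: 'float' object has no attribute 'round'
```

```bash
sed -i "s/o\['grip_width'\].round(4)/round(o['grip_width'],4)/" plan.py
python3 -c "
from plan import *
rel([.5705,-.081,.18],-.21)"
```

```text
t 1.35 pos [0.3588 0.2665 0.2229] delta [-0.22 16.28  1.72] rot [-0.  -0.1 44.1] w 0.0628 f [-0.2  0.5 -0.4]
```

carry_out([
  [0.08,0,1.5,0,0,0,5],
  [0.08,0,3.3,0,0,0,11],
  [0.08,-0.1,5.2,0,0,0,17],
  [0.08,-0.1,7.1,0,0,0,22],
  [0.08,-0.1,9,0,0,0,28],
  [0.08,-0.2,11,0,0,0,33],
  [0.08,-0.2,12.8,0,0,0,39],
  [0.08,-0.2,14.6,0.5,0,0,44],
])

```text
time: 2.15
position: [0.5512, -0.0453, 0.2116]
tool_rot: [0.995, -0.104, 0.002, 0.0]
ft_force: [-0.3, -0.1, -0.6]
grip_width: 0.0401
```

carry_out([
  [0.08,-0.3,1.4,0.5,0,0,0],
  [0.08,-0.3,1.6,0.6,0,0,0],
  [0.08,-0.3,1.6,0.6,0,0,0],
])

```text
time: 2.45
position: [0.5328, -0.0813, 0.1945]
tool_rot: [0.995, -0.103, -0.001, -0.0]
ft_force: [-0.5, 0.3, 0.2]
grip_width: 0.0401
```

```bash
python3 -c "
from plan import *
rel([.5705,-.081,.18],-.21)
p,d,i=snap('wrist','w1.png');print(i['origin'])
for t in ['brass_grip','brass_pail']:
  for r in spot_in('wrist',t): 
    a,b=map(int,map(round,r['pixel']));print(t,r,world(d,i)[a,b].round(4))
"
```

```text
t 2.45 pos [ 0.5328 -0.0813  0.1945] delta [ 1.47 -0.32  0.58] rot [-0.   0.1  0.2] w 0.0401 f [-0.5  0.3  0.2]
[0.54997614 0.00136958 0.35750399]
brass_grip {'pixel': [186.9, 308.4], 'score': 0.62} [ 5.682e-01 -9.050e-02  5.000e-04]
brass_pail {'pixel': [192.8, 212.9], 'score': 0.66} [ 0.473  -0.0586  0.0745]
```

View pics/w1.png

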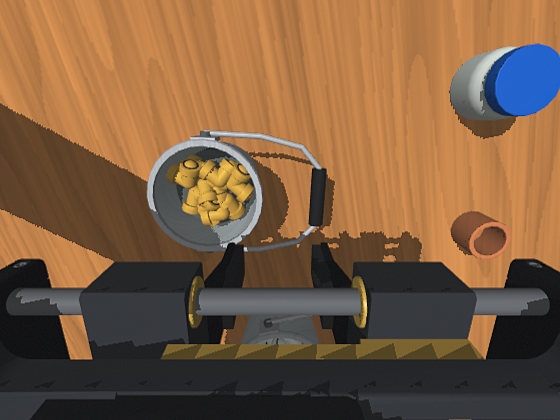

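The wrist view shows the grip tube at about cols 311-326, rows 168-227. The pail rim is centred near (193, 205). I'll measure both from here.

Run:
```python
from h import *
from scipy.optimize import least_squares
z=np.load('/tmp/wrist.npz'); p=z['p'].astype(int);d=z['d'];W=world(d,dict(mtx=z['m'],origin=z['o'],rotation=z['r']))
m=np.zeros(d.shape,bool); m[160:235,305:335]=1
m&=(p.max(2)<50)&(W[...,2]>.05)
P=W[m]; c=P.mean(0); v=np.linalg.svd(P[:,:2]-c[:2])[2]
r=cv2.minAreaRect((P[:,:2]*1000).astype(np.float32))
print(len(P),c.round(4),v[0],r,'z pct',np.percentile(P[:,2],[2,50,90,98]).round(4))
m=np.zeros(d.shape,bool); m[130:250,140:270]=1
m&=(W[...,2]>.085)&(W[...,2]<.096)&(p.max(2)-p.min(2)<30); P=W[m]
f=least_squares(lambda q:np.hypot(P[:,0]-q[0],P[:,1]-q[1])-q[2],[.47,-.06,.053],loss='soft_l1',f_scale=.002); print(len(P),f.x.round(4),np.median(P[:,2]))
```

```text
789 [ 0.5705 -0.0802  0.0843] [-0.16352746 -0.98653878] ((568.3735961914062, -53.15636444091797), (27.687519073486328, 111.71204376220703), 4.7246413230896) z pct [0.0788 0.083  0.0843 0.085 ]
2501 [ 0.4699 -0.0568  0.0497] 0.09248942055244697
```

carry_out([
  [0.08,0.8,-0.2,0.3,0,0,0],
  [0.08,1.47,-0.35,0.6,0,0,0],
  [0.08,1.47,-0.35,1.2,0,0,0],
  [0.08,1.47,-0.35,2,0,0,0],
  [0.08,1.47,-0.35,2.8,0,0,0],
  [0.08,1.47,-0.35,2.9,0,0,0],
])

```text
time: 3.2
position: [0.5701, -0.0774, 0.1211]
tool_rot: [0.995, -0.101, -0.002, -0.001]
ft_force: [-0.5, 0.1, 0.6]
grip_width: 0.0404
```

```bash
python3 -c "
from plan import *
rel([.5705,-.0805,.059],-.21)"
```

```text
t 3.2 pos [ 0.5701 -0.0774  0.1211] delta [0.05 0.12 2.48] rot [-0.   0.2  0.5] w 0.0404 f [-0.5  0.1  0.6]
```

carry_out([
  [0.08,0.05,0.12,0.6,0,0,0],
  [0.08,0.05,0.12,1.2,0,0,0],
  [0.08,0.05,0.12,1.8,0,0,0],
  [0.08,0.05,0.12,2.3,0,0,0],
  [0.08,0.05,0.12,2.5,0,0,0],
  [0.08,0.05,0.12,2.5,0,0,0],
])

```text
time: 3.8
position: [0.5719, -0.0822, 0.0599]
tool_rot: [0.995, -0.101, -0.0, -0.0]
ft_force: [-0.1, 0.8, -0.0]
grip_width: 0.04
```

```bash
python3 -c "
from plan import *
rel([.5705,-.0805,.059],-.21)
snap('wrist','w2.png');snap('side','s2.png')"
```

```text
t 3.8 pos [ 0.5719 -0.0822  0.0599] delta [-0.07 -0.05  0.04] rot [-0.   0.   0.4] w 0.04 f [-0.1  0.8 -0. ]
```

View pics/w2.png

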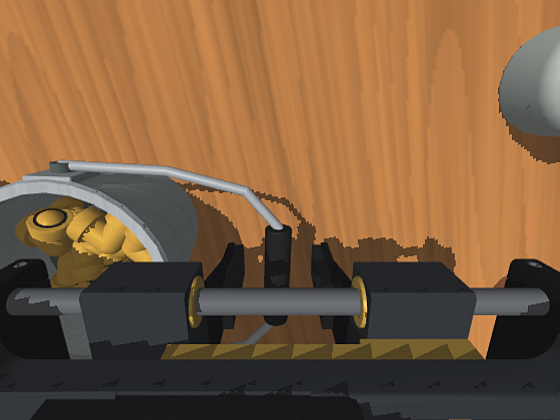

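View pics/s2.png

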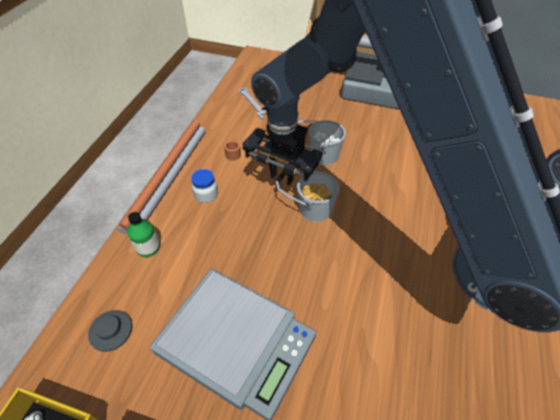

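The tube (cols 265-291) sits between the fingers at cols 235 and 322, centred, so I'm closing.

carry_out([
  [1,0,0,0,0,0,0],
  [1,0,0,0,0,0,0],
  [1,0,0,0,0,0,0],
  [1,0,0,0,0,0,0],
  [1,0,0,0,0,0,0],
], force=20)

```text
time: 4.4
position: [0.5716, -0.0825, 0.0601]
tool_rot: [0.995, -0.102, -0.0, -0.0]
ft_force: [0.5, 0.1, 0.5]
grip_width: 0.0137
```

```bash
python3 -c "
from plan import *
rel([.5705,-.0805,.059],-.21)"
```

```text
t 4.4 pos [ 0.5716 -0.0825  0.0601] delta [-0.06 -0.07  0.04] rot [-0.   0.   0.3] w 0.0137 f [0.5 0.1 0.5]
```

carry_out([
  [1,-0.02,0,-0.37,0,0,0],
  [1,-0.06,0,-0.73,0,0,0],
  [1,-0.14,0,-1.09,0,0,0],
  [1,-0.25,0,-1.44,0,0,0],
  [1,-0.39,0,-1.77,0,0,0],
  [1,-0.56,0,-2.1,0,0,0],
  [1,-0.76,0,-2.41,0,0,0],
  [1,-0.98,0,-2.7,0,0,0],
])

```text
time: 5.2
position: [0.5482, -0.0777, 0.1286]
tool_rot: [0.995, -0.102, 0.001, 0.0]
ft_force: [1.4, 0.6, 0.8]
grip_width: 0.0134
```

```bash
python3 -c "
from plan import *
rel([.469,-.059,.164],-.21)
snap('side','s3.png')"
```

```text
t 5.2 pos [ 0.5482 -0.0777  0.1286] delta [-3.25 -0.09 -1.42] rot [ 0.  -0.1  0.3] w 0.0134 f [1.4 0.6 0.8]
```

View pics/s3.png

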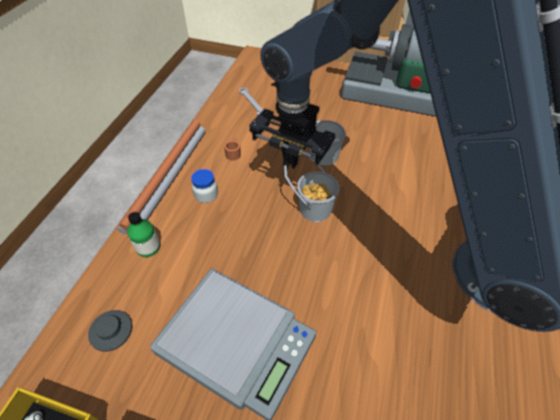

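carry_out([
  [1,-0.25,0,-0.27,0,0,0],
  [1,-0.52,0,-0.52,0,0,0],
  [1,-0.81,0,-0.74,0,0,0],
  [1,-1.12,0,-0.94,0,0,0],
  [1,-1.45,0,-1.11,0,0,0],
  [1,-1.78,0,-1.25,0,0,0],
  [1,-2.13,0,-1.36,0,0,0],
  [1,-2.49,0,-1.44,0,0,0],
])

```text
time: 6.05
position: [0.4879, -0.0651, 0.1653]
tool_rot: [0.995, -0.102, 0.002, 0.0]
ft_force: [3.1, 2.7, 9.7]
grip_width: 0.0137
```

carry_out([
  [1,-0.36,0,-0.04,0,0,0],
  [1,-0.7,0,-0.06,0,0,0],
  [1,-0.7,0,-0.06,0,0,0],
  [1,-0.7,0,-0.06,0,0,0],
])

```text
time: 6.45
position: [0.4695, -0.0607, 0.167]
tool_rot: [0.995, -0.102, 0.001, -0.001]
ft_force: [-0.3, 5.5, 15.5]
grip_width: 0.0135
```

```bash
python3 -c "
from plan import *
rel([.469,-.059,.164],-.21)
snap('side','s4.png');snap('wrist','w4.png')"
```

```text
t 6.45 pos [ 0.4695 -0.0607  0.167 ] delta [-0.03 -0.06  0.12] rot [-0.1 -0.1  0.3] w 0.0135 f [-0.3  5.5 15.5]
```

View pics/s4.png

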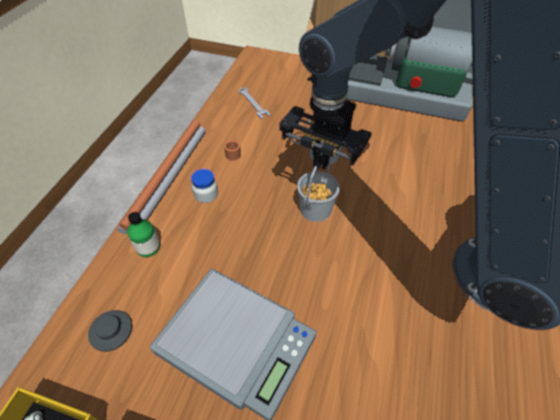

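View pics/w4.png

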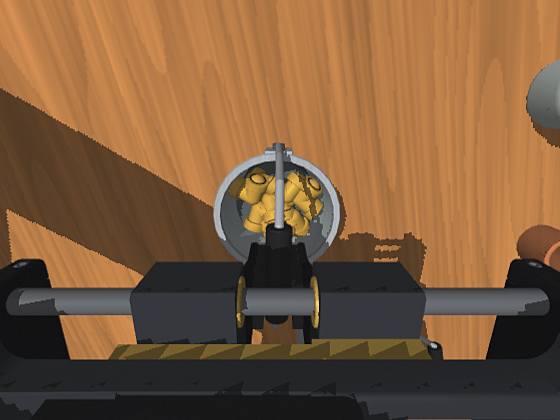

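The wrist view shows the bail upright over the pail, with the grip at about (240, 278). There is 15 N of vertical load on the tool, so I'll ease up a little and watch the force.

carry_out([
  [1,0,0,-0.05,0,0,0],
  [1,0,0,-0.1,0,0,0],
  [1,0,0,-0.1,0,0,0],
], force=30)

```text
time: 6.85
position: [0.4681, -0.0609, 0.1673]
tool_rot: [0.995, -0.102, -0.002, -0.0]
ft_force: [0.7, 2.4, 4.1]
grip_width: 0.013
```

carry_out([
  [1,0,0,-0.05,0,0,0],
  [1,0,0,-0.1,0,0,0],
  [1,0,0,-0.1,0,0,0],
])

```text
time: 7.15
position: [0.4686, -0.0615, 0.1691]
tool_rot: [0.995, -0.102, -0.002, 0.0]
ft_force: [0.5, -0.0, -6.6]
grip_width: 0.0127
```

Run:
```python
from plan import *
from scipy.optimize import least_squares
rel([.469,-.059,.164],-.21)
p,d,i=snap('side','s5.png');W=world(d,i);p=p.astype(int)
m=np.zeros(d.shape,bool);m[160:235,285:350]=1
m&=(W[...,2]>.085)&(W[...,2]<.102)&(p.max(2)-p.min(2)<40)&(np.hypot(W[...,0]-.47,W[...,1]+.057)<.07);P=W[m]
f=least_squares(lambda q:np.hypot(P[:,0]-q[0],P[:,1]-q[1])-q[2],[.47,-.06,.053],loss='soft_l1',f_scale=.002); print(len(P),f.x.round(4),np.median(P[:,2]))
```

```text
t 7.15 pos [ 0.4686 -0.0615  0.1691] delta [-0.  -0.1  0.2] rot [0.  0.2 0.4] w 0.0127 f [ 0.5 -0.  -6.6]
346 [ 0.4709 -0.0594  0.0501] 0.09270477272752775
```

The pail is still within 4 mm of its start, and the load (-6.6 N) is now about the pail's weight. Lifting.

carry_out([
  [1,0,0,-0.2,0,0,0],
  [1,0,0,-0.6,0,0,0],
  [1,0,0,-1.1,0,0,0],
  [1,0,0,-1.7,0,0,0],
  [1,0,0,-2.3,0,0,0],
  [1,0,0,-3,0,0,0],
  [1,0,0,-3.6,0,0,0],
  [1,0,0,-4,0,0,0],
])

```text
time: 8.0
position: [0.4701, -0.0616, 0.2718]
tool_rot: [0.995, -0.102, 0.001, 0.0]
ft_force: [0.7, -0.7, -5.9]
grip_width: 0.0128
```

carry_out([
  [1,0,0,-0.3,0,0,0],
  [1,0,0,-0.4,0,0,0],
  [1,0,0,-0.4,0,0,0],
  [1,0,0,-0.4,0,0,0],
])

```text
time: 8.4
position: [0.4693, -0.0614, 0.2794]
tool_rot: [0.995, -0.102, -0.001, -0.0]
ft_force: [-0.0, -0.4, -5.9]
grip_width: 0.013
```

Run:
```python
from plan import *
rel([.5625,.341,.28],-.21)
snap('side','s6.png')
```

```text
t 8.4 pos [ 0.4693 -0.0614  0.2794] delta [  0.39 -16.52  -0.02] rot [-0.   0.1  0.3] w 0.013 f [-0.  -0.4 -5.9]
```

View pics/s6.png

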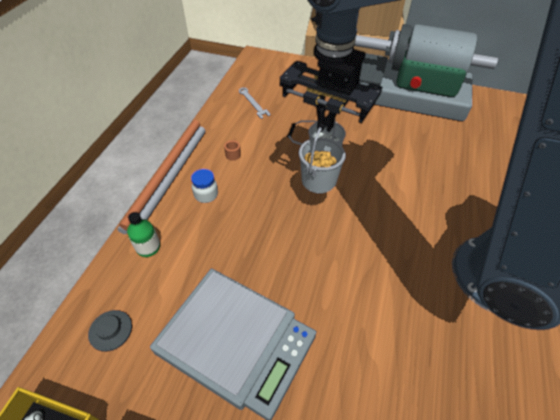

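It hangs level and clear. I'll carry it to the plate smoothly, without any yaw.

carry_out([
  [1,0,-0.1,0,0,0,0],
  [1,0,-0.4,0,0,0,0],
  [1,0.02,-0.8,0,0,0,0],
  [1,0.05,-1.4,0,0,0,0],
  [1,0.08,-2.1,0,0,0,0],
  [1,0.1,-2.9,0,0,0,0],
  [1,0.12,-3.7,0,0,0,0],
  [1,0.15,-4.5,0,0,0,0],
])

```text
time: 9.25
position: [0.4963, 0.0497, 0.2799]
tool_rot: [0.995, -0.102, -0.0, -0.0]
ft_force: [0.0, 0.6, -6.9]
grip_width: 0.013
```

carry_out([
  [1,0,-0.8,0,0,0,0],
  [1,0,-1.6,0,0,0,0],
  [1,0.02,-2.4,0,0,0,0],
  [1,0.05,-3.2,0,0,0,0],
  [1,0.08,-4,0,0,0,0],
  [1,0.1,-4.8,0,0,0,0],
  [1,0.12,-5.6,0,0,0,0],
  [1,0.15,-6.4,0,0,0,0],
])

```text
time: 10.05
position: [0.5319, 0.2057, 0.2796]
tool_rot: [0.995, -0.101, -0.001, -0.0]
ft_force: [0.5, -0.1, -6.2]
grip_width: 0.0128
```

carry_out([
  [1,0,-0.8,0,0,0,0],
  [1,0,-1.6,0,0,0,0],
  [1,0.02,-2.4,0,0,0,0],
  [1,0.05,-3.2,0,0,0,0],
  [1,0.08,-4,0,0,0,0],
  [1,0.1,-4.7,0,0,0,0],
  [1,0.12,-5.2,0,0,0,0],
  [1,0.12,-5.6,0,0,0,0],
])

```text
time: 10.85
position: [0.5632, 0.3418, 0.2794]
tool_rot: [0.995, -0.101, -0.0, 0.0]
ft_force: [-0.1, 0.4, -6.4]
grip_width: 0.0133
```

Run:
```python
from plan import *
rel([.5625,.341,.28],-.21)
```

```text
t 10.85 pos [0.5632 0.3418 0.2794] delta [-0.02  0.04 -0.02] rot [0.  0.1 0.4] w 0.0133 f [-0.1  0.4 -6.4]
```

carry_out([
  [1,0,0,0.1,0,0,0],
  [1,0,0,0.3,0,0,0],
  [1,0,0,0.6,0,0,0],
  [1,0,0,0.9,0,0,0],
  [1,0,0,1.2,0,0,0],
  [1,0,0,1.5,0,0,0],
  [1,0,0,1.6,0,0,0],
  [1,0,0,1.6,0,0,0],
])

```text
time: 11.65
position: [0.5633, 0.3401, 0.2393]
tool_rot: [0.995, -0.102, -0.001, 0.0]
ft_force: [-1.0, 0.3, -5.8]
grip_width: 0.0132
```

Run:
```python
from plan import *
rel([.5625,.341,.23],-.21)
snap('side','s7.png');snap('top','t7.png')
```

```text
t 11.65 pos [0.5633 0.3401 0.2393] delta [-0.04 -0.03  0.37] rot [0.  0.1 0.3] w 0.0132 f [-1.   0.3 -5.8]
```

View pics/s7.png

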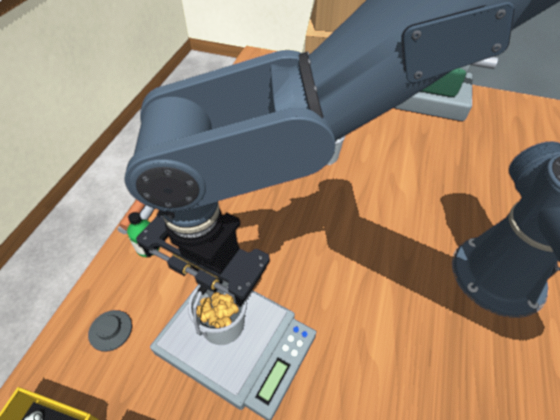

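The pail hangs level above the plate at about (312, 220). I'll lower it slowly and watch the force.

carry_out([
  [1,0,0,0.05,0,0,0],
  [1,0,0,0.1,0,0,0],
  [1,0,0,0.15,0,0,0],
  [1,0,0,0.2,0,0,0],
  [1,0,0,0.2,0,0,0],
])

```text
time: 12.25
position: [0.5635, 0.3402, 0.2348]
tool_rot: [0.995, -0.102, -0.0, 0.0]
ft_force: [0.8, 0.0, -6.5]
grip_width: 0.0129
```

carry_out([
  [1,0,0,0.05,0,0,0],
  [1,0,0,0.1,0,0,0],
  [1,0,0,0.12,0,0,0],
  [1,0,0,0.12,0,0,0],
])

```text
time: 12.65
position: [0.5635, 0.3402, 0.2319]
tool_rot: [0.995, -0.102, -0.0, 0.0]
ft_force: [-0.5, -0.9, -6.5]
grip_width: 0.0135
```

carry_out([
  [1,0,0,0.04,0,0,0],
  [1,0,0,0.08,0,0,0],
  [1,0,0,0.08,0,0,0],
])

```text
time: 12.95
position: [0.5635, 0.3402, 0.2299]
tool_rot: [0.995, -0.102, -0.0, 0.0]
ft_force: [0.7, 0.8, -6.8]
grip_width: 0.013
```

carry_out([
  [1,0,0,0.02,0,0,0],
  [1,0,0,0.04,0,0,0],
  [1,0,0,0.04,0,0,0],
])

```text
time: 13.25
position: [0.5637, 0.3404, 0.2291]
tool_rot: [0.995, -0.102, 0.0, -0.0]
ft_force: [-0.5, 0.5, -4.8]
grip_width: 0.0131
```

carry_out([
  [1,0,0,0.02,0,0,0],
  [1,0,0,0.04,0,0,0],
  [1,0,0,0.04,0,0,0],
])

```text
time: 13.55
position: [0.5642, 0.3405, 0.229]
tool_rot: [0.995, -0.102, 0.001, -0.0]
ft_force: [0.3, 0.5, -1.9]
grip_width: 0.0127
```

carry_out([
  [1,0,0,0.02,0,0,0],
  [1,0,0,0.04,0,0,0],
  [1,0,0,0.04,0,0,0],
])

```text
time: 13.85
position: [0.5648, 0.3405, 0.2289]
tool_rot: [0.995, -0.102, 0.002, -0.001]
ft_force: [0.1, -1.3, 6.2]
grip_width: 0.0128
```

The pail is down on the plate. I'll relieve the pressing and open partway.

carry_out([
  [1,0,0,-0.03,0,0,0],
  [1,0,0,-0.03,0,0,0],
  [0.5,0,0,-0.03,0,0,0],
  [0.2,0,0,-0.03,0,0,0],
  [0.1,0,0,-0.03,0,0,0],
  [0.1,0,0,-0.03,0,0,0],
  [0.1,0,0,-0.03,0,0,0],
])

```text
time: 14.55
position: [0.5634, 0.3403, 0.2273]
tool_rot: [0.995, -0.102, -0.0, 0.0]
ft_force: [0.4, -0.2, -0.0]
grip_width: 0.0376
```

Run:
```python
from plan import *
rel([.5625,.341,.33],-.21)
snap('wrist','w8.png')
```

```text
t 14.55 pos [0.5634 0.3403 0.2273] delta [-0.04 -0.02 -4.11] rot [0.  0.  0.4] w 0.0376 f [ 0.4 -0.2 -0. ]
```

View pics/w8.png

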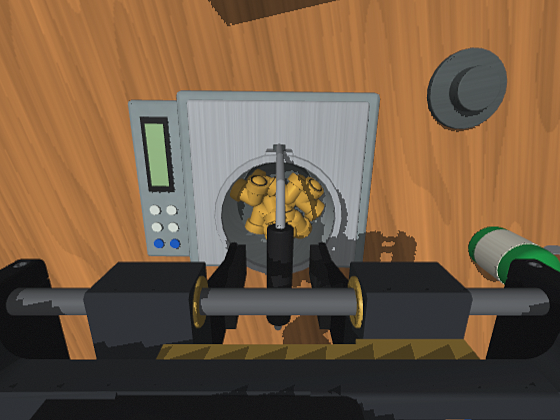

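The pail stands on the plate with the bail upright between the open fingers. I'm retreating straight up.

carry_out([
  [0.1,0,0,-0.4,0,0,0],
  [0.1,0,0,-1,0,0,0],
  [0.1,0,0,-1.6,0,0,0],
  [0.1,0,0,-2.4,0,0,0],
  [0.1,0,0,-3.2,0,0,0],
  [0.1,0,0,-4,0,0,0],
  [0.1,0,0,-4.8,0,0,0],
  [0.1,0,0,-5,0,0,0],
])

```text
time: 15.4
position: [0.5649, 0.3408, 0.3566]
tool_rot: [0.995, -0.102, 0.003, -0.002]
ft_force: [-0.2, 0.9, -0.5]
grip_width: 0.039
```

carry_out([
  [0.1,0,1,0,0,0,0],
  [0.1,0,3,0,0,0,0],
  [0.1,0,5,0,0,0,0],
  [0.1,0,7,0,0,0,0],
  [0.1,0,8,0,0,0,0],
  [0.1,0,8,0,0,0,0],
  [0.1,0,8,0,0,0,0],
])

```text
time: 16.1
position: [0.5231, 0.1444, 0.3528]
tool_rot: [0.995, -0.102, 0.0, -0.0]
ft_force: [0.0, 0.3, 0.2]
grip_width: 0.0392
```

Run:
```python
from plan import *
from scipy.optimize import least_squares
rel([.5625,.341,.33],-.21)
for n in ['top','side']:
    p,d,i=snap(n,n+'9.png');W=world(d,i);p=p.astype(int)
    c=(.563,.341)
    m=(np.hypot(W[...,0]-c[0],W[...,1]-c[1])<.065)&(W[...,2]>.147)&(W[...,2]<.161)&(p.max(2)-p.min(2)<40);P=W[m]
    f=least_squares(lambda q:np.hypot(P[:,0]-q[0],P[:,1]-q[1])-q[2],[*c,.053],loss='soft_l1',f_scale=.002); print(n,len(P),f.x.round(4),np.median(P[:,2]))
    A=np.c_[P[:,:2]-c,np.ones(len(P))]; print('tilt',np.linalg.lstsq(A,P[:,2],rcond=None)[0].round(3))
    m=(np.hypot(W[...,0]-c[0],W[...,1]-c[1])<.17)&(abs(W[...,2]-.062)<.006)
    m=cv2.morphologyEx(m.astype(np.uint8),cv2.MORPH_OPEN,np.ones((3,3)))>0
    print('plate',cv2.minAreaRect((W[m][:,:2]*1000).astype(np.float32)))
```

```text
t 16.1 pos [0.5231 0.1444 0.3528] delta [-0.06 -8.02  0.92] rot [-0.   0.   0.3] w 0.0392 f [0.  0.3 0.2]
top 100 [0.5605 0.3386 0.0504] 0.1533529263966394
tilt [ 0.021 -0.015  0.152]
plate ((637.6743774414062, 355.4294128417969), (122.35722351074219, 45.26216125488281), 70.18763732910156)
side 539 [0.5654 0.3418 0.0501] 0.1535195045277289
tilt [-0.004  0.003  0.153]
plate ((565.0906982421875, 341.74249267578125), (190.77835083007812, 190.42428588867188), 77.81228637695312)
```

View pics/side9.png

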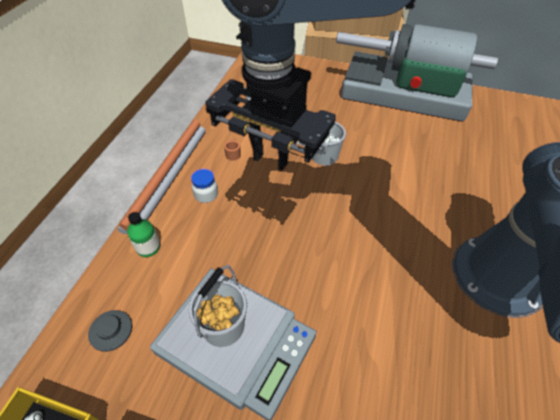

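View pics/top9.png

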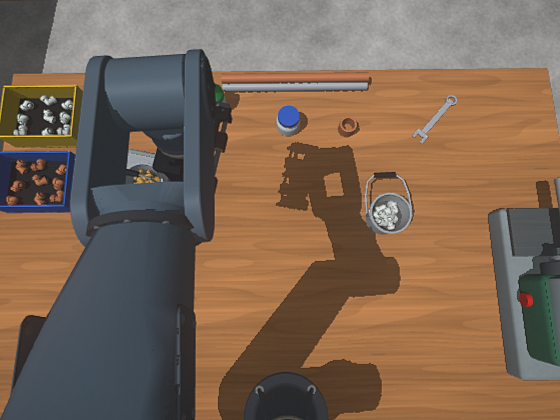

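The side view shows the pail upright in the middle of the plate, at about (312, 220), and the arm is clear of it. The white pail is still at (213, 389), where it began. Handing in.

```bash
python3 -c "
from rig import *
print(hand_in())"
```

```text
the job is handed in; nothing more can be done
None
```

The brass pail is standing on the scale's weighing plate, released, and I handed the job in about 16 s into the run; no verdict is reported. I pinched the grip, swung the bail upright where the pail stood, lifted and carried the pail by the grip, set it down slowly and let go.

**Bail raise:** a side-camera fit put the pail within about 4 mm of its start after the bail was up. While swinging the bail I pressed down on the tool with about 15 N, and eased that off before lifting.

**Set-down:** after contact I briefly pressed down with about 6 N, then eased off before opening the fingers.

**Final position:**
- **Centring:** the side camera has the pail's centre within 1 mm of the plate's centre. The top camera reads about 2 mm off against its first plate fit. Its last plate fit was useless because the arm was in the way.
- **Height and tilt:** the rim is at 153 mm, as expected for 62 mm plus 92 mm. The side view gives a tilt of about 0.005 rad. The partly blocked top view gives about 0.026 rad, still under the limit.
- **Clearances:** the gripper is well clear with no force on it. The white pail shows at the same place as at the start.

The two fixed cameras disagreed with each other by about 4–5 mm throughout, so I used their average for the plate and the wrist camera to confirm the grip before grasping.

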